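Post the bar collar through the self-closing flap

ROBOT

A 6-joint arm with a two-finger parallel gripper is mounted at the origin on the work surface. World frame = base frame: x ahead of the robot, y to its left, z up, the work surface at z = 0. Lengths are in m, angles in rad, forces in N, time in s.
With the tool pointing down it reaches from about 0.3 to 0.875 m from the base axis. Payload 6.4 kg.
Tool frame: the origin (TCP) lies midway between the tips of the shut fingers; the grasp point (between the pads) lies 19 mm behind it; z points along the fingers, y is the direction in which the jaws open and shut (so a half turn about z gives the same grasp; the last joint's range is limited). The gripper opens to 85 mm and grips with 20 to 120 N. Pads are 22 mm wide; open, the fingers measure 114 mm over their backs; the gripper's body (76 mm by 85 mm) begins 54 mm behind the grasp point. The pads swing forward as they close: fully open they stand 13 mm farther back than shut.
Start: joints at [1.034, 0.181, 1.607, -0, 1.354, -0.206], TCP at [0.187, 0.544, 0.231] pointing down, gripper open.
Joint ranges: [-2.99, 2.99], [-0.89, 2.07], [0.3, 2.58], [-1.14, 4.28], [0, 2.63], [-3.12, 3.12]. Speed limits (rad/s): [2.57, 2.57, 3.01, 3.14, 3.14, 3.14].

INTERFACE

Orientations are given as a unit quaternion [w, x, y, z].
In Python, from bench import ctrl gives the robot as it stands. The module is installed in compiled form; this text tells all that it offers.
- The arm moves only by the tool arm_command, never from a script. Its argument "plan" is one flat list of numbers, 4 for each row, row after row: the shift along the tool's x, y, z in mm, then the turn about the tool's z in rad. A call has 1 to 20 rows; each row shifts and turns the commanded pose from where the row before left it, along the tool's axes as they then stand; what a row does not reach is not made up. A row lasts 1/10 s, in which the tool goes at most 50 mm and 8.59 degrees, less where a joint would pass 70% of its speed; a pose out of reach is approached as far as the arm can. A call is refused whole if a number of a shift passes 50 or a number of a turn 0.15, either way. A call with a gripper value outside its range is refused whole. "grip" is the opening, from 0 (shut) to 1 (fully open), set as the call begins (left out, the last holds). The fingers move at their own pace and stop on an object; the grip force is fixed at half the most. Time passes only in rows, so rows that do not move let the fingers close. It gives the time, the measured TCP pose, the force and the opening at its end, in the units of the state.
- ctrl.get_obs(): the state, without advancing time (a new reading comes with each control period).
- ctrl.camera(name): name is "scene" or "top"; returns a dict with "color" (480x640x3 uint8, red, green, blue), "camera_matrix" (3x3 intrinsics, pixels), "eye" and "attitude" of the camera in the world. Camera axes: x right, y up, looking along -z (the intrinsics and any distortion apply to the point x, -y, -z); pixel columns grow to the right and rows downward; lengths in m; the calibration is good to about 2 mm. A picture is of the moment at which its call begins. There is no depth.
- ctrl.hand_in(): hands the job in, once; it reports no verdict.
The state is a dict: "time_s": time; "q": joint angles; "dq": joint speeds; "joint_efforts": joint torques, N m; "eef_pos": TCP position; "eef_rot": TCP orientation; "wrist_force": force on the tool from outside, world axes, zero at the start; "torque": the same for the moment, N m; "opening": opening from 0.0 (shut) to 1.0 (fully open).
Only numpy, scipy, OpenCV 4.12 (cv2) and the standard library are available. Lean on these libraries where they do the work, as an engineer would, in place of code of your own. Each camera call takes 0.05 s, during which the arm holds its last target. There are 200 camera calls.

TASK

Put the bar collar that lies in the trough of the return bin away: with one finger push the bin's self-closing flap open and keep it open, and with the other finger slide the collar along the trough and over the sill so that it drops into the bin. Do not use the collar to push the flap, do not lift or carry the collar, and leave everything else where it stands. Finish with the collar lying in the bin, the flap swung shut again and the hand clear.

Things in the scene. Friction and masses are not known exactly. Their poses are not given: they have to be found in the camera images.
- sill (a point): Middle of the doorway sill of the fixed, level grey return bin, on the top face of its feed ledge, 75 mm above the work surface. Axes: x horizontal, in through the doorway (away from the robot, turned by the bin's yaw, up to 0.35 rad either way), y left, z up. The flat ledge spans x -140 to 0, y -75 to +75 mm. No lintel: open above, between two black posts (clear y -73 to +67 mm), 45 mm above the ledge.
- trough (a point): Point on the ledge top on the trough's centre line, 75 mm before the sill and 35 mm right of its middle (sill frame x -75, y -35 mm); axes as the sill. The straight trough runs along x, 56 mm wide between two ribs 6 mm thick and 8 mm high, from 135 mm before the sill right up to it.
- bin_floor (a point): Middle of the bin's inner floor behind the sill, 67 mm below the ledge level and 89 mm past the sill; axes as the sill. From the sill the bin drops straight down. Inside it spans 178 mm along x and 150 mm across; walls rise 45 mm above ledge level; open top.
- flap (a joint): Angle (rad) of the white self-closing flap: 0 shut, grows as it swings into the bin, stop at 1.5. Upright panel 134 mm wide, 5 mm thick, 4 to 44 mm above the ledge; shut, it lies across the doorway 4 mm past the sill's middle line. Upright hinge at the left post (y +64 mm), free edge at y -70 mm. A spring closes it: about 0.2 N m shut, 0.3 N m fully open.
- flap_edge (a point): Point on the flap's free upright edge, half-way up (24 mm above the ledge); 134 mm from the hinge axis. It moves with the flap.
- collar_center (a point): Centre of the bar collar to be put away: a smooth, slippery red plastic ring, outer diameter 52 mm, hole 29 mm, 32 mm high, about 70 g, lying flat in the trough on the ledge (centre 16 mm above the ledge). It starts with its centre 60 to 100 mm before the sill.
- spare_center (a point): Centre of a second collar of the same kind that lies on the work surface to the left of the bin's ledge; to be left alone.
- kettlebell: Dark vinyl kettlebell, 104 mm across, 152 mm high, left of the bin; origin at the centre of its underside. Leave alone.
- shaker: Green shaker with black cap, 86 mm across, 179 mm high, right of the bin; origin at the centre of its underside. Leave alone.
- grip_trainer: Grey grip trainer lying flat on the work surface right of the ledge, about 135 mm by 95 mm, 22 mm high; origin under its middle. Leave alone.
- tape: Roll of tape lying flat, 90 mm across, 25 mm high, far to one side; origin at the centre of its underside. Leave alone.
- plate: Small weight plate lying flat, 120 mm across, 22 mm high, far to one side; origin at the centre of its underside. Leave alone.
- spray: White spray bottle, 60 mm across, 170 mm high, far to one side; origin at the centre of its underside. Leave alone.
There are look-alikes about, which are no part of the job. Leave any grey look-alike of the part that bears collar_center alone.

How it is judged:
On the way, in this order (a step that is already met when the one before it is completed fails the run):
1. a finger has pushed the flap open while the collar is still before the sill (value of joint flap above 0.35 rad and contact force between the fingers and flap above 0.2 N and x of collar_center in the frame of sill below -0.005 m), for 0.05 s.
2. the collar has gone over the sill while a finger still keeps the flap open (x of collar_center in the frame of sill above 0.008 m and value of joint flap above 0.35 rad and contact force between the fingers and flap above 0.2 N), for 0.05 s.
At the end, for the whole second after the job is handed in: The collar rests inside the bin (its centre at least 30 mm below the ledge level, between the bin's walls, slower than 20 mm/s) and the flap is shut to within 0.08 rad (x of collar_center in the frame of sill between 0.008 and 0.178 m and y of collar_center in the frame of sill between -0.075 and 0.075 m and z of collar_center in the frame of sill below -0.03 m and linear speed of collar below 0.02 m/s and value of joint flap below 0.08 rad); the robot touches nothing.
It fails at once if the collar pushes the flap (over 1.5 N between them) (contact force between collar and flap above 1.5 N).
It fails at once if the collar is lifted more than 15 mm off the ledge (z of collar_center in the frame of sill above 0.031 m).
It fails at once if something else is moved more than 20 mm (distance of any of spare_center, kettlebell, shaker, grip_trainer, tape, plate, spray from where it was at the start of the episode above 0.02 m).
It also fails if it takes over 37 s, if anything falls off the work surface, if the arm or the gripper's body presses on something with over 40 N, if the wrist force passes 120 N, or if a joint passes its speed limit or range.

## Working session

There is one attempt and no reset: what is moved stays moved. The work goes in short steps, Python scripts to look and compute and a tool call to move; the robot and the scene stay as the last step left them, time stands still between calls to the robot, and variables do not carry over. Pictures are saved under pics/ and viewed, about 8 in all and at most 12, crops included, and the job is handed in when it is done.

Besides the shell and the picture viewer there is one more tool, called as name(argument=value, ...) on one line, values as JSON. arm_command: Moves the arm, as the interface text tells. Its arguments: {"type":"object","properties":{"plan":{"type":"array","items":{"type":"number"}},"grip":{"type":"number"}},"required":["plan"]}

```bash
mkdir -p pics
cat > h.py <<'E'
import numpy as np, cv2
from bench import ctrl
def snap(n,f):
    c=ctrl.camera(n); cv2.imwrite(f,c["color"][:,:,::-1]); return c
def rot(a):
    a=np.array(a,float)
    if a.shape==(3,3): return a
    from scipy.spatial.transform import Rotation as R
    return R.from_quat([a[1],a[2],a[3],a[0]]).as_matrix()
def ray(c,u,v):
    K=np.array(c["camera_matrix"]); d=np.linalg.solve(K,[u,v,1]); return rot(c["attitude"])@[d[0],-d[1],-d[2]]
def px2w(c,u,v,z):
    e=np.array(c["eye"]); d=ray(c,u,v); return e+d*(z-e[2])/d[2]
def w2px(c,p):
    q=rot(c["attitude"]).T@(np.array(p)-c["eye"]); K=np.array(c["camera_matrix"]); r=K@[q[0],-q[1],-q[2]]; return r[:2]/r[2]
E
python3 - <<'E'
from h import *
for n in("top","scene"):
    c=snap(n,f"pics/{n}0.png"); print({k:v for k,v in c.items() if k!="color"})
o=ctrl.get_obs(); print(o)
E
```

```text
{'camera_matrix': array([[459.73188406,   0.        , 310.59424178],
       [  0.        , 459.73188406, 248.62777675],
       [  0.        ,   0.        ,   1.        ]]), 'eye': array([0.34541252, 0.00166569, 1.15695459]), 'attitude': array([ 0.70744002,  0.06350682, -0.07126719, -0.70029743])}
{'camera_matrix': array([[446.69153699,   0.        , 322.23480942],
       [  0.        , 446.69153699, 241.94470801],
       [  0.        ,   0.        ,   1.        ]]), 'eye': array([1.22799963, 0.1709268 , 0.7664473 ]), 'attitude': array([0.57648979, 0.23712741, 0.30685939, 0.71921306])}
{'time_s': 0.1, 'q': array([ 1.03370150e+00,  1.81488351e-01,  1.60793542e+00,  1.20254203e-05,
        1.35376727e+00, -2.06296614e-01]), 'dq': array([-0.0006888 , -0.0026046 , -0.00352536, -0.00107217,  0.00090939,
        0.00039143]), 'joint_efforts': array([ 1.48735300e-03, -4.45870364e+01, -3.52238560e+01, -2.14968081e-04,
        4.04144550e-03, -1.17473442e-05]), 'eef_pos': array([0.18647508, 0.54339338, 0.23044883]), 'eef_rot': array([-2.95734443e-04,  1.64647235e-01,  9.86352193e-01, -7.42488995e-04]), 'wrist_force': array([-0.16754833, -0.62847999,  0.24268687]), 'torque': array([-0.00336987,  0.02036443, -0.03974722]), 'opening': 1.0006344513004244}
```

View pics/top0.png

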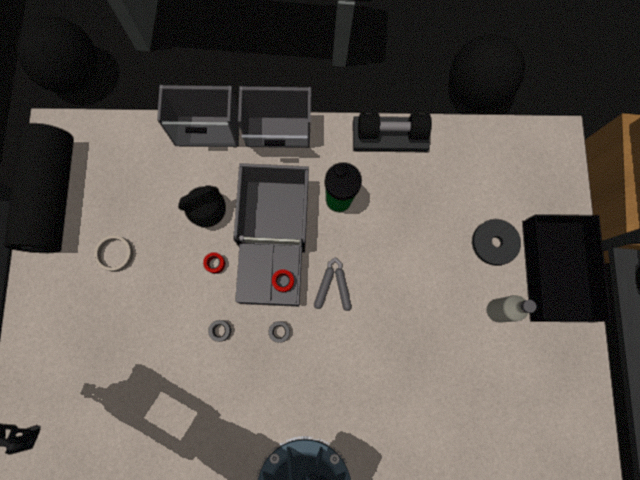

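View pics/scene0.png

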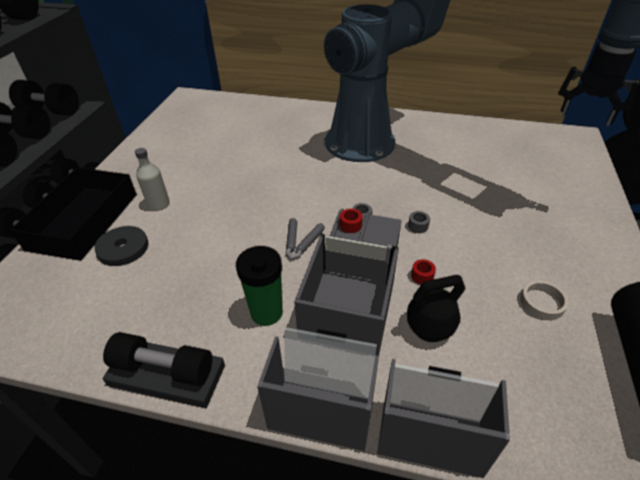

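The top view shows the grey bin and ledge at (270,235), the white flap across it at row 240, and a red ring on the ledge at (284,281). There is another red ring on the table at (214,263) and grey look-alike rings at (220,330) and (280,331). The red ring on the ledge, in the right-hand trough, is the one meant. I'll confirm with a crop.

Run:
```python
from h import *
c=snap("top","pics/t1.png"); im=c["color"]
cv2.imwrite("pics/crop1.png",cv2.resize(im[150:320,200:340,::-1],None,fx=4,fy=3.5*4/3.5,interpolation=cv2.INTER_CUBIC)[:600+80][80:680])
h=im.astype(int); m=((h[:,:,0]>70)&(h[:,:,0]>2*h[:,:,1])).astype(np.uint8)
n,l,s,ce=cv2.connectedComponentsWithStats(m)
for i in range(1,n):
    if s[i,4]>40: print(ce[i],s[i],px2w(c,*ce[i],.107),px2w(c,*ce[i],.032))
```

```text
[213.50239234 262.55502392] [203 253  21  20 209] [0.51312061 0.21469415 0.107     ] [0.52510028 0.22991113 0.032     ]
[282.6133829 280.2936803] [272 269  22  23 269] [0.47366553 0.05453459 0.107     ] [0.48282686 0.0583111  0.032     ]
```

View pics/crop1.png

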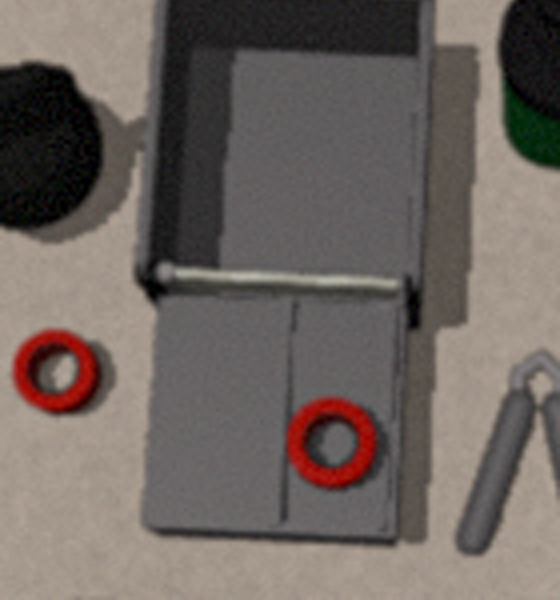

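The crop confirms it. The red ring sits in the right-hand trough between the ribs, the hinge knob is at crop (165,270), the flap's free edge at (397,285) and the ledge front corners at (148,522) and (397,534). Next I fit the bin pose.

```bash
cat >> h.py <<'E'
def s2w(S,p):
    x,y,t=S; ct,st=np.cos(t),np.sin(t); return np.array([x+ct*p[0]-st*p[1],y+st*p[0]+ct*p[1],.075+p[2]])
def w2s(S,p):
    x,y,t=S; ct,st=np.cos(t),np.sin(t); d=np.array(p)-[x,y,.075]; return np.array([ct*d[0]+st*d[1],-st*d[0]+ct*d[1],d[2]])
E
python3 - <<'E'
from h import *
from scipy.optimize import least_squares
c=ctrl.camera("top")
P=[((148,522),(-.14,.075,0)),((397,534),(-.14,-.075,0)),((165,270),(.004,.064,.045)),((397,285),(.004,-.070,.044)),((283,522),(-.135,-.004,.008)),((295,300),(-.0,-.004,.008))]
px=[(200+(a[0]+.5)/4-.5,150+(a[1]+80.5)/4-.5) for a,_ in P]
f=lambda s:np.concatenate([w2px(c,s2w(s,p))-q for (_,p),q in zip(P,px)])
r=least_squares(f,[.55,.1,0]); S=r.x; print(S,r.fun.reshape(-1,2).round(2))
u=(200+332.5/4-.5,150+522.5/4-.5)
for z in(.107,.100): print(w2s(S,px2w(c,*u,z)))
np.save("S.npy",S)
cv=ctrl.camera("scene");print(w2px(cv,s2w(S,(.004,-.07,.044))),w2px(cv,s2w(S,(.004,.064,.044))))
for p in[(-.03,.045,.02),(-.13,-.035,.02),(.1,.0,.02)]:
    print(s2w(S,p),np.hypot(*s2w(S,p)[:2]))
E
```

```text
[ 0.56470309  0.08592458 -0.02813051] [[-0.91  1.24]
 [ 0.88  0.68]
 [ 0.97  0.24]
 [ 1.1  -1.16]
 [-1.07  0.11]
 [-1.   -1.19]]
[-0.08972909 -0.03394586  0.032     ]
[-0.08888169 -0.03356953  0.025     ]
[324.34236342 236.1761163 ] [387.86002864 246.90957802]
[0.53598067 0.13175058 0.095     ] 0.5519361323850406
[0.43377009 0.05459491 0.095     ] 0.43719228612821565
[0.66466353 0.0831119  0.095     ] 0.6698396805914462
```

arm_command(plan=[0,0,0,0.1,0,0,0,0.1,0,0,0,0.1,0,0,0,0.1,0,0,0,0.1,0,0,0,0], grip=1)

```text
time_s: 0.85
eef_pos: [0.1867, 0.5438, 0.2311]
eef_rot: [-0.0, 0.404, 0.915, -0.0]
wrist_force: [-0.2, -0.6, 0.6]
opening: 1.003
```

```bash
cat >> h.py <<'E'
def st(S,goal=None,zoff=.013):
    o=ctrl.get_obs(); R=rot(o["eef_rot"]); p=np.array(o["eef_pos"])
    print("t",o["time_s"],"F",np.round(o["wrist_force"],2),"open",round(o["opening"],3),"q",np.round(o["q"],2))
    y=R[:,1]*np.sign(R[0,1]); print("tooly ang in sill",np.arctan2(y[1],y[0])-S[2],"M sill mm",(w2s(S,p)*1e3).round(1),"toolz",R[:,2].round(3))
    e=.05*y; tip=-R[:,2]*zoff
    print("A",(w2s(S,p+e+tip)*1e3).round(1),"B",(w2s(S,p-e+tip)*1e3).round(1))
    if goal is not None: print("shift mm tool",(R.T@(s2w(S,goal)-p)*1e3).round(1))
    c,s=np.cos(S[2]),np.sin(S[2]); print("sill +x,+y in tool",(R.T@[c,s,0]).round(3),(R.T@[-s,c,0]).round(3))
E
python3 - <<'E'
from h import *
S=np.load("S.npy"); st(S,(-.12,-.0015,.1))
E
```

```text
t 0.85 F [-0.18 -0.57  0.61] open 1.003 q [ 1.03  0.18  1.61 -0.    1.35  0.29]
tooly ang in sill 0.7672786827655468 M sill mm [-390.7  447.   156.1] toolz [-0. -0. -1.]
A [-354.7  481.7  169.1] B [-426.7  412.3  169.2]
shift mm tool [-510.8 -116.5   56.2]
sill +x,+y in tool [-0.694  0.72  -0.   ] [ 0.72   0.694 -0.   ]
```

arm_command(plan=[-10,-2.5,0,0,-20,-4.5,0,0,-30,-7,0,0,-30,-7,0,0,-30,-7,0,0,-30,-7,0,0,-30,-7,0,0,-30,-7,0,0,-30,-7,0,0,-30,-7,0,0,-30,-7,0,0,-30,-7,0,0,-30,-7,0,0,-30,-7,0,0,-30,-7,0,0,-30,-7,0,0,-30,-7,0,0,-20,-4,6,0,-10,-2,10,0,0,0,0,0])

```text
time_s: 2.85
eef_pos: [0.4426, 0.0867, 0.2136]
eef_rot: [-0.001, 0.404, 0.915, -0.001]
wrist_force: [-0.5, 0.5, -0.2]
opening: 0.998
```

Run:
```python
from h import *
S=np.load("S.npy"); st(S,(-.12,-.0015,.05))
```

```text
t 2.85 F [-0.53  0.46 -0.24] open 0.998 q [-0.07 -0.09  1.92 -0.    1.31 -0.81]
tooly ang in sill 0.7672280288046484 M sill mm [-122.1   -2.7  138.6] toolz [-0.003  0.    -1.   ]
A [-86.   32.  151.5] B [-158.   -37.4  151.7]
shift mm tool [-0.8  2.5 88.6]
sill +x,+y in tool [-0.694  0.72  -0.003] [0.72  0.694 0.   ]
```

arm_command(plan=[0,0,15,0,0,0,25,0,0,0,25,0,0,0,25,0,0,0,15,0,0,0,6,0,0,0,0,0,0,0,0,0])

```text
time_s: 3.65
eef_pos: [0.4439, 0.0881, 0.1051]
eef_rot: [0.0, 0.403, 0.915, 0.0]
wrist_force: [-0.0, -0.5, -0.3]
opening: 1.002
```

Run:
```python
from h import *
S=np.load("S.npy"); st(S,(-.12,-.0015,-.001))
a=ctrl.camera("scene"); b=ctrl.camera("top")
for n,c in(("s",a),("t",b)):
    u,v=w2px(c,s2w(S,(-.07,-.0,.03))).astype(int); print(n,u,v)
    u0,v0=u-70,v-75; 
    cv2.imwrite(f"pics/c2{n}.png",cv2.resize(c["color"][v0:v0+150,u0:u0+100 if 0 else u0+140,::-1],None,fx=4 if 0 else 2.85,fy=4,interpolation=cv2.INTER_CUBIC) if 0 else cv2.resize(c["color"][v0:v0+150,u0:u0+140,::-1],None,fx=4,fy=4,interpolation=cv2.INTER_CUBIC)); print(u0,v0)
    for p in[(-.086,.032,.04),(-.158,-.037,.04)]: print((w2px(c,s2w(S,p))-[u0,v0])*4)
i=[cv2.imread(f"pics/c2{k}.png") for k in"st"]
cv2.imwrite("pics/c2.png",cv2.resize(np.hstack(i),None,fx=.71,fy=.71))
```

```text
t 3.65 F [-0.03 -0.52 -0.27] open 1.002 q [-0.07  0.07  2.01  0.    1.06 -0.81]
tooly ang in sill 0.7690553978521252 M sill mm [-120.8   -1.3   30.1] toolz [ 0.001  0.    -1.   ]
A [-84.9  33.5  43.1] B [-156.8  -36.    43. ]
shift mm tool [-0.7  0.4 31.1]
sill +x,+y in tool [-0.695  0.719  0.001] [0.719 0.695 0.   ]
s 363 223
293 148
[345.25677572 278.73384349]
[248.31430919 181.469597  ]
t 268 271
198 196
[222.40480994 323.8250447 ]
[337.3367614 455.6796673]
```

View pics/c2.png

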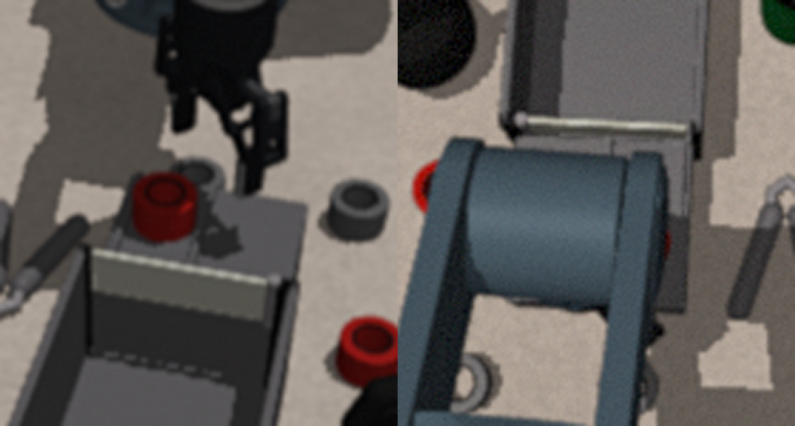

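The scene crop shows both fingers. The A tip is at (248,192) over the ledge's left half, and the B tip is at (183,130), behind the collar's top at (165,187). The arm hides the top view. I'll check the relative alignment in the scene camera.

Run:
```python
from h import *
S=np.load("S.npy"); c=ctrl.camera("scene"); o=np.array([293,148])
for n,p in dict(coltop=(-.089,-.034,.032),flapL=(.004,.064,.044),flapR=(.004,-.07,.044),ledgeFL=(-.14,.075,0)).items():
    print(n,((w2px(c,s2w(S,p))-o)*4*.71).round(0))
for n,(u,v),z in[("coltop",(165,187),.032),("flapL",(267,281),.044),("flapR",(92,251),.044),("ledgeFL",(306,204),0),("B",(184,130),.043),("A",(248,192),.043)]:
    q=o+np.array([u,v])/2.84; print(n,(w2s(S,px2w(c,*q,.075+z))*1e3).round(1))
```

```text
coltop [162. 190.]
flapL [269. 281.]
flapR [ 89. 250.]
ledgeFL [304. 201.]
coltop [-93.1 -32.6  32. ]
flapL [ 4.5 62.3 44. ]
flapR [  4.1 -67.7  44. ]
ledgeFL [-136.1   77.1   -0. ]
B [-154.2  -29.9   43. ]
A [-89.9  33.4  43. ]
```

arm_command(plan=[0,0,8,0,0,0,12,0,0,0,8,0,0,0,2,0,0,0,0,0,-3.5,3.6,0,0,-3.5,3.6,0,0,-3.5,3.6,0,0,-3.5,3.6,0,0,-3.5,3.6,0,0,-3.5,3.6,0,0,-3.5,3.6,0,0,-3.5,3.6,0,0,-3.5,3.6,0,0,-3.5,3.6,0,0,0,0,0,0])

```text
time_s: 5.4
eef_pos: [0.4945, 0.086, 0.0744]
eef_rot: [0.0, 0.404, 0.915, 0.0]
wrist_force: [0.3, -0.0, 0.0]
opening: 1.003
```

```bash
cat > look.py <<'E'
import sys
from h import *
S=np.load("S.npy"); st(S); c=ctrl.camera("scene")
cv2.imwrite(f"pics/{sys.argv[1]}.png",cv2.resize(c["color"][148:298,293:433,::-1],None,fx=4,fy=4,interpolation=cv2.INTER_CUBIC))
E
python3 look.py c3
```

```text
t 5.4 F [ 0.26 -0.04  0.03] open 1.003 q [-0.06  0.23  1.91  0.    1.01 -0.8 ]
tooly ang in sill 0.7680386673218362 M sill mm [-70.2  -1.9  -0.6] toolz [ 0.001 -0.    -1.   ]
A [-34.2  32.8  12.4] B [-106.1  -36.6   12.4]
sill +x,+y in tool [-0.695  0.719  0.001] [ 0.719  0.695 -0.   ]
```

View pics/c3.png

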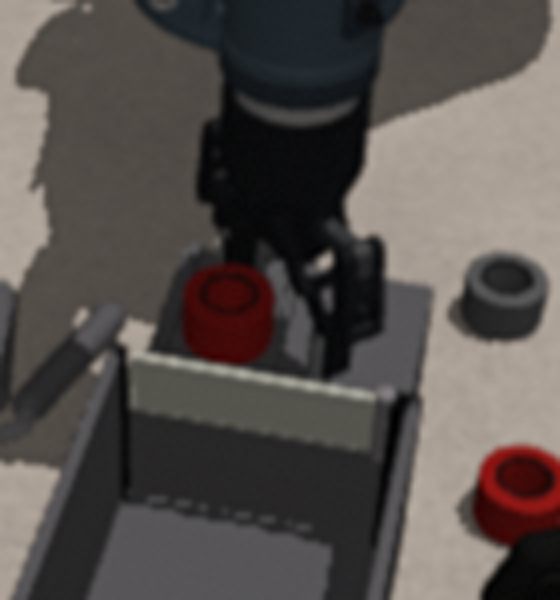

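The collar has slid forward to crop (229,292). B is behind it, and A at (340,365) is short of the flap. I'll push on.

arm_command(plan=[-3.5,3.6,0,0,-3.5,3.6,0,0,-3.5,3.6,0,0,-3.5,3.6,0,0,-3.5,3.6,0,0,-3.5,3.6,0,0,-3.5,3.6,0,0,0,0,0,0,0,0,0,0])

```text
time_s: 6.35
eef_pos: [0.5279, 0.0851, 0.0741]
eef_rot: [-0.001, 0.403, 0.915, -0.001]
wrist_force: [-6.5, -1.8, 4.1]
opening: 1.003
```

```bash
python3 look.py c4
```

```text
t 6.35 F [-6.52 -1.83  4.15] open 1.003 q [-0.06  0.29  1.82 -0.    1.03 -0.8 ]
tooly ang in sill 0.7686390763864346 M sill mm [-36.7  -1.8  -0.9] toolz [-0.003  0.    -1.   ]
A [-0.8 32.9 12. ] B [-72.6 -36.6  12.2]
sill +x,+y in tool [-0.695  0.719 -0.003] [ 0.719  0.695 -0.   ]
```

View pics/c4.png

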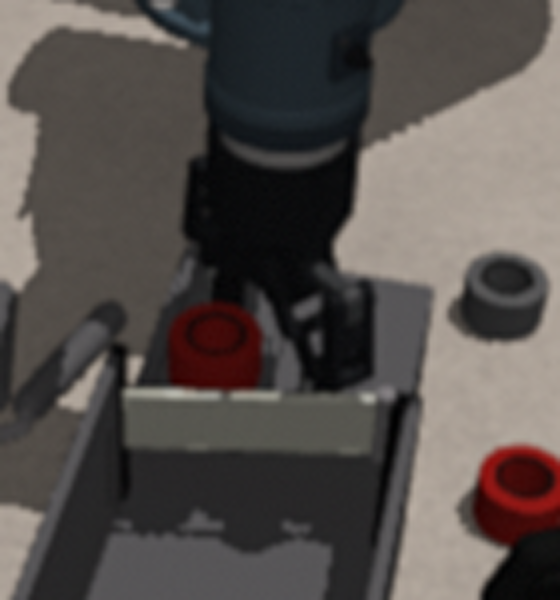

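A now pushes the flap, whose free edge has moved from (135,357) to (123,390), with 6.5 N at the wrist. The collar top is at (216,333).

Run:
```python
from h import *
S=np.load("S.npy"); c=ctrl.camera("scene")
for u,v,z in[(216,334,.032),(123,390,.044),(378,397,.044)]:
    print((w2s(S,px2w(c,293+u/4,148+v/4,.075+z))*1e3).round(1))
```

```text
[-34.  -29.3  32. ]
[ 31.2 -64.3  44. ]
[ 5.2 63.4 44. ]
```

arm_command(plan=[-3.5,3.6,0,0,-3.5,3.6,0,0,-3.5,3.6,0,0,-3.5,3.6,0,0,-3.5,3.6,0,0,-3.5,3.6,0,0,-3.5,3.6,0,0,-3.5,3.6,0,0,-3.5,3.6,0,0,-3.5,3.6,0,0,-3.5,3.6,0,0,0,0,0,0,0,0,0,0])

```text
time_s: 7.75
eef_pos: [0.583, 0.0826, 0.0732]
eef_rot: [-0.001, 0.404, 0.915, -0.001]
wrist_force: [-2.4, -4.7, -1.8]
opening: 0.999
```

```bash
python3 look.py c5
```

```text
t 7.75 F [-2.37 -4.7  -1.84] open 0.999 q [-0.06  0.4   1.68 -0.    1.07 -0.8 ]
tooly ang in sill 0.7680769207667438 M sill mm [18.4 -2.9 -1.8] toolz [-0.003 -0.001 -1.   ]
A [54.4 31.9 11.1] B [-17.5 -37.6  11.4]
sill +x,+y in tool [-0.695  0.719 -0.003] [ 0.719  0.695 -0.001]
```

View pics/c5.png

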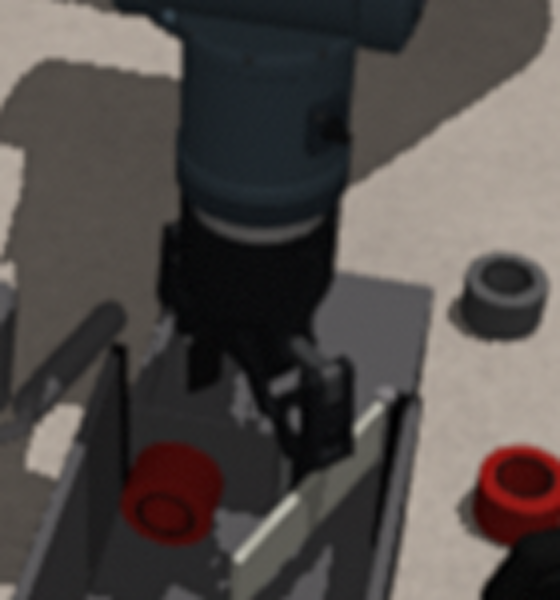

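The collar (170,495) has gone over the sill and lies tilted in the bin, and A holds the flap wide open. I'll withdraw straight back so the flap follows A shut.

arm_command(plan=[3.5,-3.6,0,0,3.5,-3.6,0,0,5,-5.2,0,0,5,-5.2,0,0,5,-5.2,0,0,5,-5.2,0,0,5,-5.2,0,0,5,-5.2,0,0,5,-5.2,0,0,5,-5.2,0,0,5,-5.2,0,0,5,-5.2,0,0,7,-7.2,0,0,7,-7.2,0,0,7,-7.2,0,0,7,-7.2,-3,0,7,-7.2,-10,0,7,-7.2,-20,0,0,0,-25,0,0,0,-25,0])

```text
time_s: 9.8
eef_pos: [0.4406, 0.0874, 0.1581]
eef_rot: [-0.0, 0.404, 0.915, -0.0]
wrist_force: [0.1, -0.6, -0.3]
opening: 1.002
```

arm_command(plan=[10,-10,-25,0,14,-14,-20,0,14,-14,-10,0,14,-14,0,0,7,-7,0,0,0,0,0,0,0,0,0,0])

```text
time_s: 10.5
eef_pos: [0.3586, 0.091, 0.2124]
eef_rot: [0.0, 0.404, 0.915, 0.0]
wrist_force: [-0.1, 0.5, -0.3]
opening: 1.005
```

```bash
python3 look.py c6
```

```text
t 10.5 F [-0.08  0.5  -0.26] open 1.005 q [-0.08 -0.3   2.1   0.    1.34 -0.82]
tooly ang in sill 0.7679777666782086 M sill mm [-206.1   -0.7  137.4] toolz [ 0.001 -0.    -1.   ]
A [-170.2   34.1  150.4] B [-242.1  -35.4  150.3]
sill +x,+y in tool [-0.695  0.719  0.001] [ 0.719  0.695 -0.   ]
```

View pics/c6.png

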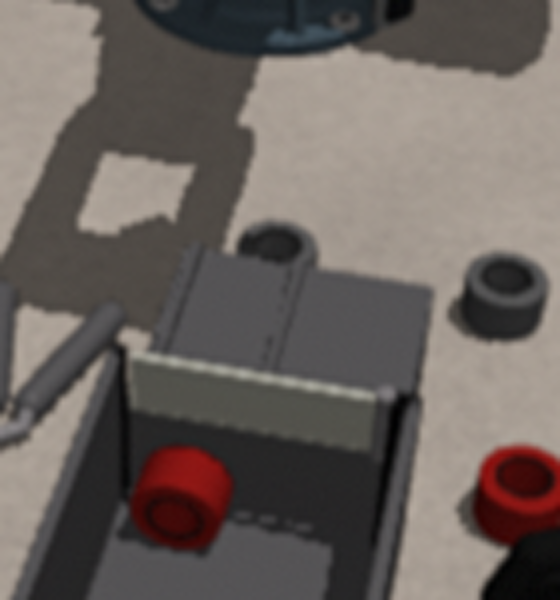

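The flap is shut again, with its edge back at (135,357). The collar stands on its rim in the bin at (182,497), having shifted about 12 crop px since the last picture. I'll check that it is at rest.

```bash
cat > r.py <<'E'
from h import *
S=np.load("S.npy")
for k in range(4):
    c=ctrl.camera("scene"); h=c["color"][230:300,293:365].astype(int); m=(h[:,:,0]>50)&(h[:,:,0]>2*h[:,:,1]); v,u=np.nonzero(m)
    uc,vc=u.mean()+293,v.mean()+230; print(ctrl.get_obs()["time_s"],len(u),uc.round(2),vc.round(2),[(w2s(S,px2w(c,uc,vc,.075+z))*1e3).round(0) for z in(-.030,-.041)])
E
python3 r.py
```

```text
10.6 447 338.36 270.77 [array([ 27., -34., -30.]), array([ 17., -36., -41.])]
10.65 446 338.37 270.78 [array([ 27., -34., -30.]), array([ 17., -36., -41.])]
10.7 446 338.37 270.81 [array([ 27., -33., -30.]), array([ 17., -36., -41.])]
10.75 446 338.42 270.76 [array([ 27., -33., -30.]), array([ 17., -36., -41.])]
```

arm_command(plan=[0,0,0,0,0,0,0,0,0,0,0,0,0,0,0,0,0,0,0,0,0,0,0,0,0,0,0,0,0,0,0,0,0,0,0,0,0,0,0,0])

```text
time_s: 11.75
eef_pos: [0.3583, 0.0911, 0.2123]
eef_rot: [-0.0, 0.404, 0.915, -0.0]
wrist_force: [-0.5, 0.5, 0.1]
opening: 1.001
```

```bash
python3 r.py
python3 - <<'E'
from h import *
S=np.load("S.npy");a=ctrl.camera("top");b=ctrl.camera("scene")
i=[]
for c in(a,b):
    u,v=w2px(c,s2w(S,(.03,0,0))).astype(int); i.append(cv2.resize(c["color"][v-60:v+60,u-45:u+45,::-1],None,fx=4.4,fy=4.4,interpolation=cv2.INTER_CUBIC))
cv2.imwrite("pics/c7.png",np.hstack(i))
E
```

```text
11.8 447 338.38 270.82 [array([ 27., -33., -30.]), array([ 17., -36., -41.])]
11.85 448 338.4 270.83 [array([ 27., -33., -30.]), array([ 17., -36., -41.])]
11.9 447 338.4 270.8 [array([ 27., -33., -30.]), array([ 17., -36., -41.])]
11.95 446 338.4 270.82 [array([ 27., -33., -30.]), array([ 17., -36., -41.])]
```

View pics/c7.png

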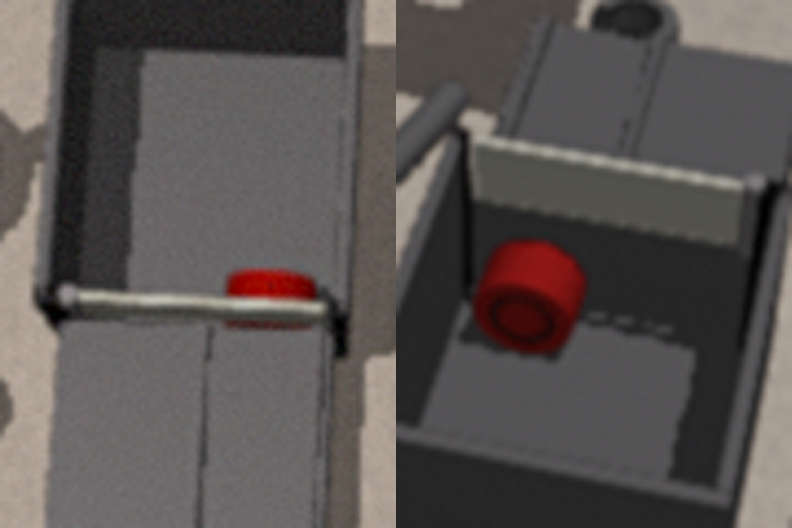

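The collar is at rest, standing on its rim flat against the inside of the sill wall. It sits at about x 17, y -36, z -41 mm, all within the limits. The flap is shut and the hand is clear, so I'm handing in.

```bash
python3 -c "from bench import ctrl; print(ctrl.hand_in())"
```

```text
the job is handed in; nothing more can be done
None
```

The collar is in the bin, the flap is shut and the hand is clear; I handed the job in at about 12 s, and no verdict was given. With the gripper open and turned about 44° to the bin, one straight push did both jobs. The leading finger opened the flap and held it while the trailing finger slid the collar along the trough and over the sill. I then drew back the same way, and the flap closed behind the finger.

**Collar:** it stands on its rim against the inside of the sill wall, not flat on the floor. Its centre is at about x +17, y −36, z −41 mm in the sill frame. That height assumes it stands on the bin floor; both camera views agree with that. It did not move over more than a second.

**Flap:** its free edge is back where it was when shut, judged by eye in the pictures.

**Robot:** the hand is well clear and the wrist force is near zero.

**Less certain:**
- The two cameras disagreed by up to about 6 mm on finger and bin positions, which was within the clearances I allowed.
- I did not measure the contact force between collar and flap. In the pictures taken during the push they stayed apart.
- I did not measure the other objects afterwards. The only forces felt at the wrist came during the push.

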